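# Make up two job kits at the silversmith's bench

### The arm

A 6-joint arm with a two-finger parallel gripper is mounted at the origin on the work surface. World frame = base frame: x ahead of the robot, y to its left, z up, the work surface at z = 0. Lengths are in m, angles in rad, forces in N, time in s.
With the tool pointing down it reaches from about 0.425 to 0.95 m from the base axis. Payload 3.5 kg.
Tool frame: the origin (TCP) lies between the finger pads; the fingertips stand 19 mm ahead of it and the grasp point (between the pads) is the TCP; z points along the fingers, y is the line along which they close (so a half turn about z gives the same grasp; the last joint's range is limited). The gripper opens to 85 mm and grips with 20 to 120 N. Pads are 22 mm wide; open, the fingers measure 114 mm over their backs; the gripper's body (76 mm by 85 mm) begins 54 mm behind the grasp point. The pads swing forward as they close: fully open they stand 13 mm farther back than shut.
Start: joints at [-1.343, 0.286, 1.577, -0, 1.279, -0.15], TCP at [0.249, -0.627, 0.25] pointing down, gripper open.
Joint ranges: [-2.77, 2.77], [-0.9, 2.22], [0.21, 2.48], [-1.53, 4.67], [0.24, 2.81], [-2.84, 2.84]. Speed limits (rad/s): [2.79, 2.79, 3.14, 3.14, 3.14, 3.14].

### API

Orientations are given as a unit quaternion [x, y, z, w].
In Python, from plant import get_state, cams, ctrl gives the robot as it stands. The module is installed in compiled form; this text tells all that it offers.
- The arm moves only by the tool jog_arm, never from a script. Its argument "deltas" is text: rows parted by semicolons, each of 6 numbers parted by spaces: the shift along the world's x, y, z normalised to -1 to 1, where 1 is 0.02 m, then the turn, a rotation vector about the world's x, y, z normalised to -1 to 1, where 1 is 0.1 rad. In form: x y z ax ay az; .... A call has 1 to 20 rows; each row shifts and turns the commanded pose from where the row before left it; what a row does not reach is not made up. A row lasts 1/8 s, in which the tool goes at most 62.5 mm and 10.7 degrees, less where a joint would pass 70% of its speed; a pose out of reach is approached as far as the arm can. A call with a number of a shift or a turn outside -1 to 1 is refused whole. A call with a gripper value outside its range is refused whole. "gripper" is the opening, from 0 (shut) to 1 (fully open), set as the call begins (left out, the last holds). The fingers move at their own pace and stop on an object; "squeeze" is the grip in N (left out, the last holds). Time passes only in rows, so rows that do not move let the fingers close. It gives the time, the measured TCP pose, the force, the opening and the grip force at its end, in the units of the state.
- get_state(): the state, without advancing time (a new reading comes with each control period).
- cams.read_camera(name): name is "side" or "top" or "wrist"; returns a dict with "color" (400x640x3 uint8, blue, green, red), "vfov" (degrees; the focal length in pixels is half the picture's height over the tangent of half this angle, whatever the lens; pixels are square), "cx", "cy" (the principal point, pixels), "distortion" ([k1, k2, p1, p2, k3] as OpenCV has them; the pictures are not rectified), "rvec" (rotation vector, rad) and "tvec" (3), from world to camera coordinates, as OpenCV has them. Camera axes: x right, y down, z forward; pixel columns grow to the right and rows downward; lengths in m; the calibration is good to about 2 mm. A picture is of the moment at which its call begins. There is no depth.
- ctrl.sign_off(): hands the job in; it is judged then, once.
The state is a dict: "time": time; "qpos": joint angles; "dq": joint speeds; "joint_efforts": joint torques, N m; "eef_pos": TCP position; "tcp_rot": TCP orientation; "contact_force": force on the tool from outside, world axes, zero at the start; "wrist_torque": the same for the moment, N m; "opening": opening from 0.0 (shut) to 1.0 (fully open); "finger_force": force on a finger pad.
Only numpy, scipy, OpenCV 4.12 (cv2) and the standard library are available. Lean on these libraries where they do the work, as an engineer would, in place of code of your own. Each camera call takes 0.05 s, during which the arm holds its last target. There are 200 camera calls.

### The job

Make up the kits for the next two jobs. In the square tray lay the silver bangle flat and stand the short wide tin upright on the tray floor inside the bangle's ring; in the long divided tray stand the tall narrow tin in the round nest, set the doming block flat in the other square cell (same way up as now), and lay the punch flat, lengthwise in the long slot. The tins' lids are only loosely on, so keep both tins upright all the time, and let go of everything at the end.

Things in the scene. Friction and masses are not known exactly. Their poses are not given: they have to be found in the camera images.
- bangle: silver bangle: a plain closed ring with beaded edges, lying flat; outer diameter 68, inner diameter 60, height 14 mm, 60 g. Can be gripped across its outside or by its 4 mm wall. Origin: centre of the ring, at its underside; z along the ring's axis (up).
- short_tin: short wide round aluminium tin with lid, standing; diameter 40 (lid 41), height 34 mm, 90 g. Origin: centre of its underside; z up.
- tall_tin: tall narrow round aluminium tin with lid, standing; diameter 28 (lid 29), height 55 mm, 70 g. Origin: centre of its underside; z up.
- doming_block: steel doming block: a 38 mm cube with round hollows of several sizes in its top and one in each side, 400 g. Origin: centre of its underside; x and y square to its side faces, z up.
- punch: steel doming punch lying along its x, 110 mm long: square shank 14 x 14 mm from x = -55 to +25 mm, then a thin neck and a 14 mm ball ending at x = +55; 130 g, centre of mass near x = -10. Grip the shank across y. Origin: on the underside, at mid-length; z up. Things in the stock are about 12 cm apart, centre to centre.
- square_tray: light wooden square tray with one compartment, 140 x 140 mm, fixed to the bench; floor 4 mm, walls 4 mm thick, 12 mm high above the bench (inside 132 x 132). Origin: centre of its underside; x and y square to its walls, z up. Yaw within 0.3 rad. The trays lie left and right of the stock, either way round; what else lies in the stock is under 30 mm high.
- long_tray: light wooden tray fixed to the bench, 130 (x) by 200 mm (y); floor 4, walls and dividers 4 thick, 12 mm high above the bench. Origin: centre of underside, z up. Cells inside, mm: long slot 46 x 192 at x 38, y 0, along y; two square cells 72 x 94 at x -25: at y 49 one with the round nest (centred ring on the floor: inner diameter 54, outer 64, 6 high), at y -49 a bare one. Yaw within 0.3 rad.
Not all that is in view belongs to the job. What is shaped like the short_tin but turquoise is not meant.

How it is judged:
By the outcome, as a careful person would: the job done as asked, in the order asked, and still so for the second after the job is handed in, with the robot touching nothing.
It also fails if it takes over 128 s, if anything falls off the work surface, if the arm or the gripper's body presses on something with over 40 N, if the wrist force passes 120 N, or if a joint passes its speed limit or range.

## Working session

There is one attempt and no reset: what is moved stays moved. The work goes in short steps, Python scripts to look and compute and a tool call to move; the robot and the scene stay as the last step left them, time stands still between calls to the robot, and variables do not carry over. Pictures are saved under pics/ and viewed, at most 16 in all, crops included, and the job is handed in when it is done.

Besides the shell and the picture viewer there is one more tool, called after ">>>" in YAML: its name, and indented under it one key for each argument. jog_arm: Moves the arm, as the interface text tells. Its arguments: {"type":"object","properties":{"deltas":{"type":"string"},"gripper":{"type":"number"},"squeeze":{"type":"number"}},"required":["deltas"]}

```bash
mkdir -p pics
cat > h.py <<'E'
import numpy as np, cv2
from plant import get_state, cams, ctrl
def K(c):
    f=200/np.tan(np.radians(c["vfov"])/2); return np.array([[f,0,c["cx"]],[0,f,c["cy"]],[0,0,1.]])
def ray(c,p):
    u=cv2.undistortPoints(np.array(p,float).reshape(-1,1,2),K(c),np.array(c["distortion"],float))[:,0]
    R=cv2.Rodrigues(np.array(c["rvec"],float))[0]; t=np.array(c["tvec"],float).ravel()
    d=np.c_[u,np.ones(len(u))]@R; return -R.T@t,d
def onz(c,p,z):
    o,d=ray(c,p); z=np.broadcast_to(z,len(d)); return o+d*((z-o[2])/d[:,2])[:,None]
def proj(c,P):
    return cv2.projectPoints(np.array(P,float).reshape(-1,1,3),np.array(c["rvec"],float),np.array(c["tvec"],float),K(c),np.array(c["distortion"],float))[0][:,0]
def snap(name,fn):
    import pickle
    c=cams.read_camera(name); cv2.imwrite(f"pics/{fn}.png",c["color"]); pickle.dump(c,open(f"pics/{fn}.pkl","wb")); return c
def load(fn):
    import pickle; return pickle.load(open(f"pics/{fn}.pkl","rb"))
E
python3 - <<'E'
from h import *
for n in ("top","side","wrist"):
    c=snap(n,n+"0"); o,_=ray(c,[[320,200]]); print(n,c["vfov"],o, onz(c,[[320,200],[0,0],[639,0],[0,399],[639,399]],0)[:,:2].round(3).tolist(),c["distortion"])
s=get_state();print(s)
for n in("top0","side0"):
    cv2.imwrite(f"pics/{n}b.png",cv2.resize(cv2.imread(f"pics/{n}.png"),(800,500),interpolation=cv2.INTER_CUBIC))
E
```

```text
top 42.76878591330824 [ 0.40958959 -0.00643824  1.23826633] [[0.598, 0.012], [1.219, 0.97], [1.175, -0.928], [0.08, 0.854], [0.073, -0.796]] [-0.16277824  0.          0.          0.          0.        ]
side 50.07461387432415 [0.50745921 0.62898056 0.67986307] [[0.585, -0.05], [2.066, -1.039], [-0.598, -1.43], [1.012, 0.445], [0.049, 0.308]] [0.00978047 0.         0.         0.         0.        ]
wrist 69.78521842914377 [ 0.31822879 -0.59964264  0.37299174] [[0.21, -0.641], [0.299, -0.201], [0.575, -0.897], [-0.371, -0.231], [0.07, -1.328]] [-0.02661687  0.          0.          0.          0.        ]
{'time': 0.15, 'qpos': array([-1.34299241e+00,  2.86983898e-01,  1.57783640e+00,  3.17145465e-05,
        1.27861634e+00, -1.49993970e-01]), 'dq': array([ 0.00085876, -0.0030011 , -0.00627563, -0.00061103,  0.00097778,
       -0.00098571]), 'joint_efforts': array([ 1.07051037e-03, -4.06604040e+01, -2.93139249e+01, -1.22857050e-04,
        3.96799340e-03,  1.02815659e-05]), 'eef_pos': array([ 0.24891926, -0.62691356,  0.24925276]), 'tcp_rot': array([ 9.82212026e-01,  1.87772961e-01, -2.06915536e-05, -9.21885664e-04]), 'contact_force': array([-0.37358226,  1.2778162 , -1.21364854]), 'wrist_torque': array([ 0.00931068,  0.03940493, -0.01470133]), 'finger_force': 0.0, 'opening': 1.0018875610199147}
```

View pics/top0b.png

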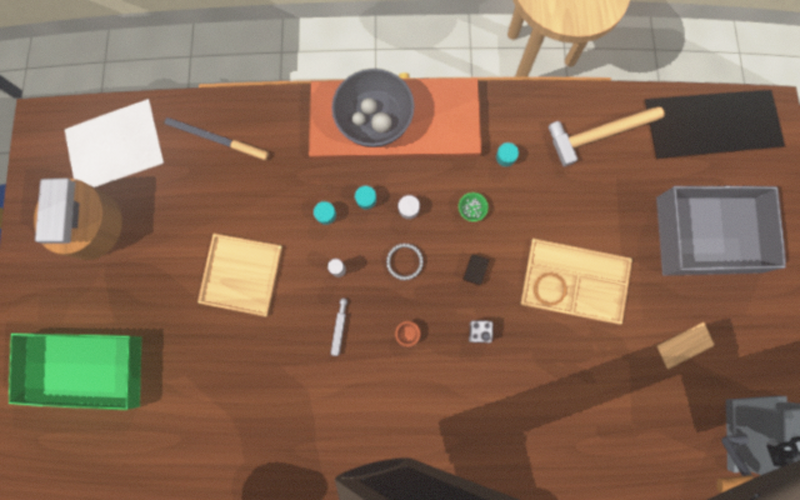

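View pics/side0b.png

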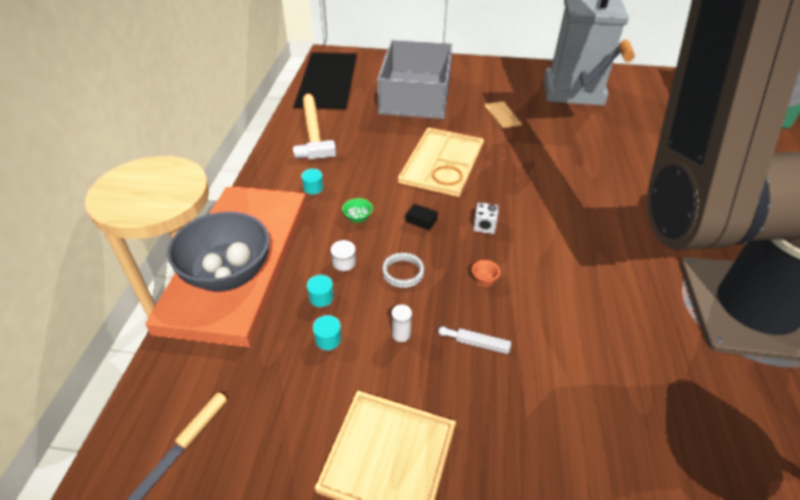

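Both views show the stock. In the 800x500 top picture: short tin (409,206), tall tin (336,267), bangle (405,261), block (481,331), punch (340,327), square tray (240,275), long tray (577,281) with its nest at (550,289). The side view shows the same things.

Run:
```python
from h import *
T=load("top0");S=load("side0")
q=lambda l:np.array(l,float)*.8
def tri(a,b):
    o1,d1=ray(T,a);o2,d2=ray(S,b)
    for i in range(len(a)):
        M=np.c_[d1[i],-d2[i]];s=np.linalg.lstsq(M,o2-o1,rcond=None)[0]
        p=o1+d1[i]*s[0];r=o2+d2[i]*s[1];print(((p+r)/2).round(3),np.linalg.norm(p-r).round(4))
print("tops: short,tall,bangle,block,punch ball, sq tray, nest")
tri(q([[409,203],[336,265],[405,261],[481,327],[343,302],[240,275],[550,289]]),q([[344,248],[402,314],[404,270],[487,212],[444,331],[387,446],[447,175]]))
print("sq corners TL TR BR BL"); print(onz(T,q([[214,235],[282,243],[268,315],[199,303]]),.012).round(3))
print("long"); print(onz(T,q([[533,240],[631,257],[624,323],[521,307]]),.012).round(3))
print("punch ends");print(onz(T,q([[343,299],[335,355]]),.012).round(3))
im=cv2.imread("pics/top0.png")
cv2.imwrite("pics/c1.png",cv2.resize(im[140:290,150:350],(800,600),interpolation=cv2.INTER_CUBIC))
cv2.imwrite("pics/c2.png",cv2.resize(im[150:300,330:530],(800,600),interpolation=cv2.INTER_CUBIC))
```

```text
tops: short,tall,bangle,block,punch ball, sq tray, nest
[ 0.681 -0.007  0.035] 0.0076
[0.562 0.132 0.049] 0.0045
[0.574 0.002 0.005] 0.0043
[ 0.44  -0.138  0.034] 0.0101
[0.496 0.123 0.007] 0.0026
[0.552 0.324 0.02 ] 0.0043
[ 0.516 -0.279  0.004] 0.0012
sq corners TL TR BR BL
[[0.631 0.382 0.012]
 [0.613 0.244 0.012]
 [0.472 0.269 0.012]
 [0.496 0.408 0.012]]
long
[[ 0.613 -0.248  0.012]
 [ 0.576 -0.443  0.012]
 [ 0.447 -0.421  0.012]
 [ 0.483 -0.22   0.012]]
punch ends
[[0.502 0.123 0.012]
 [0.395 0.138 0.012]]
```

View pics/c1.png

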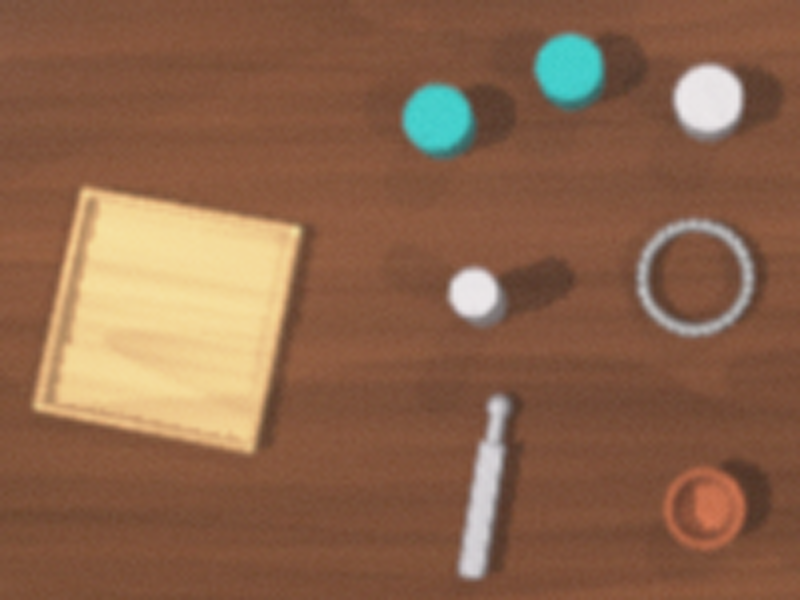

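View pics/c2.png

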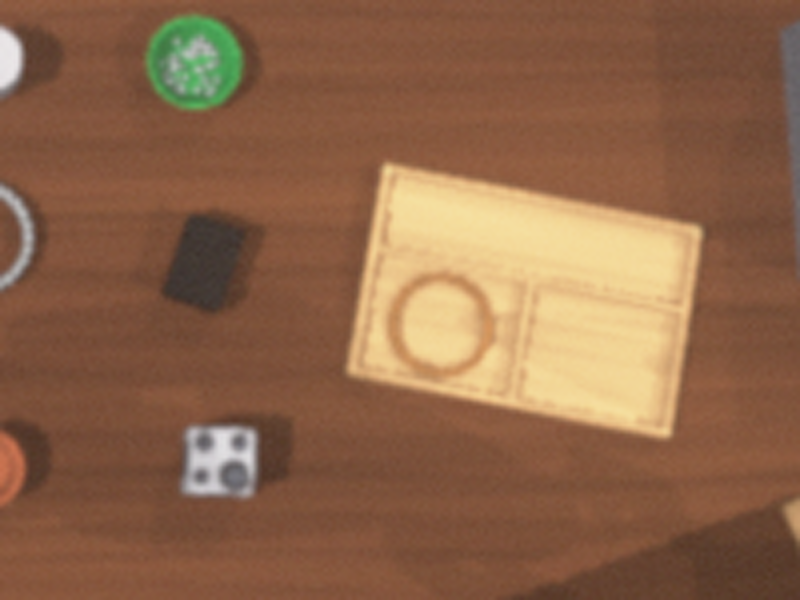

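The crops give sharper positions. Square tray corners in c1: (83,187), (301,227), (255,452), (36,409). Lid centres: short tin (708,98), tall tin (474,294). Bangle centre (696,277); punch from (499,405) to (472,577). Long tray corners in c2: (385,163), (701,228), (669,436), (348,374); nest (441,325); block (220,461).

Run:
```python
from h import *
T=load("top0")
a=lambda l:(np.array(l,float)+.5)/4-.5+[150,140]
b=lambda l:(np.array(l,float)+.5)/4-.5+[330,150]
def fit(P,hx,hy):
    M=np.array([[hx,hy],[hx,-hy],[-hx,-hy],[-hx,hy]]);c=P.mean(0);Q=P-c
    th=np.arctan2((M[:,0]*Q[:,1]-M[:,1]*Q[:,0]).sum(),(M*Q).sum());R=np.array([[np.cos(th),-np.sin(th)],[np.sin(th),np.cos(th)]])
    print("centre",c.round(4),"yaw",th.round(4),"res",(Q-M@R.T).round(4).tolist());return c,R
fit(onz(T,a([[83,187],[301,227],[255,452],[36,409]]),.012)[:,:2],.07,.07)
c,R=fit(onz(T,b([[385,163],[701,228],[669,436],[348,374]]),.012)[:,:2],.065,.1)
print("nest",c+R@[-.025,.049],"seen",onz(T,b([[441,325]]),.01),"cell",c+R@[-.025,-.049],"slot",c+R@[.038,0])
print("short",onz(T,a([[708,98]]),.034),"tall",onz(T,a([[474,294]]),.055),"bangle",onz(T,a([[696,277]]),.012))
print("punch",onz(T,a([[499,405],[499,395],[472,577]]),[.01,.007,.014]))
print("block",onz(T,b([[184,427],[257,427],[257,496],[183,493],[220,461]]),.038))
```

```text
centre [0.5529 0.3275] yaw -0.1867 res [[0.0006, 0.0009], [-0.0003, -0.0004], [-0.0004, -0.0005], [0.0, 0.0]]
centre [ 0.5315 -0.3311] yaw -0.2134 res [[0.0005, -0.0], [-0.0002, -0.0002], [0.0002, 0.0001], [-0.0006, 0.0002]]
nest [ 0.51745624 -0.27787152] seen [[ 0.51728184 -0.27756681  0.01      ]] cell [ 0.4967045  -0.37364921] slot [ 0.56865174 -0.33910077]
short [[ 0.68045597 -0.00544713  0.034     ]] tall [[0.56030862 0.1330169  0.055     ]] bangle [[0.57459149 0.00323593 0.012     ]]
punch [[0.49840467 0.12287076 0.01      ]
 [0.50467577 0.12319854 0.007     ]
 [0.39559805 0.13852006 0.014     ]]
block [[ 0.45738945 -0.11735115  0.038     ]
 [ 0.45672115 -0.16016768  0.038     ]
 [ 0.41656334 -0.15908114  0.038     ]
 [ 0.41900709 -0.11588866  0.038     ]
 [ 0.43725655 -0.13794833  0.038     ]]
```

>>> jog_arm:
  deltas: "0.5 1 0 0 0 -0.29;0.5 1 0 0 0 -0.29;0.5 1 0 0 0 -0.29;0.5 1 0 0 0 -0.29;0.5 1 0 0 0 -0.29;0.5 1 0 0 0 -0.29;0.5 1 0 0 0 -0.29;0.5 1 0 0 0 -0.29;0.5 1 0 0 0 -0.29;0.5 1 0 0 0 -0.29;0.5 1 0 0 0 -0.29;0.5 1 0 0 0 -0.29;0.5 1 0 0 0 -0.29;0.5 1 0 0 0 -0.29;0.5 1 0 0 0 -0.29;0.5 1 0 0 0 -0.29;0.5 1 0 0 0 -0.29;0.5 1 0 0 0 -0.29;0.5 1 0 0 0 -0.29;0.5 1 0 0 0 -0.29"

```text
time: 2.65
eef_pos: [0.4491, -0.2265, 0.25]
tcp_rot: [0.995, -0.101, -0.0, -0.0]
contact_force: [1.1, -0.5, -0.1]
opening: 0.998
finger_force: 0.0
```

Run:
```python
from h import *
snap("wrist","w1"); s=get_state();print(s["time"],s["eef_pos"],s["tcp_rot"],s["qpos"])
```

```text
2.7 [ 0.44982707 -0.22460232  0.24996184] [ 9.94885637e-01 -1.01001648e-01  4.10805709e-05 -1.11143971e-03] [-0.66604761 -0.09898314  1.99206501  0.0020251   1.24963194  1.10645683]
```

>>> jog_arm:
  deltas: "0.525 0.97 -0.4 0 0 0;0.525 0.97 -0.4 0 0 0;0.525 0.97 -0.4 0 0 0;0.525 0.97 -0.4 0 0 0;0.525 0.97 -0.4 0 0 0;0.525 0.97 -0.4 0 0 0;0.525 0.97 -0.4 0 0 0;0.525 0.97 -0.4 0 0 0;0.525 0.97 -0.4 0 0 0;0.525 0.97 -0.4 0 0 0;0.525 0.97 -0.4 0 0 0;0.525 0.97 -0.4 0 0 0;0 0 0 0 0 0"

```text
time: 4.32
eef_pos: [0.5749, 0.0065, 0.1533]
tcp_rot: [0.995, -0.1, -0.001, -0.0]
contact_force: [-0.2, -0.5, -0.8]
opening: 0.996
finger_force: 0.0
```

Run:
```python
from h import *
c=snap("wrist","w2"); s=get_state();print(s["time"],s["eef_pos"],s["tcp_rot"],s["qpos"])
print(proj(c,[[.5746,.0032,.012],[.6805,-.0055,.034],[.5603,.133,.055]]))
c1=load("w1");print(proj(c1,[[.4373,-.138,.038],[.5175,-.278,.01],[.4967,-.3736,.004]]))
a=np.hstack([c1["color"],c["color"]]);cv2.imwrite("pics/w12.png",np.vstack([c1["color"],c["color"]])[::1,:][:800])
for k,i in(("w1",c1),("w2",c)): cv2.imwrite(f"pics/{k}v.png",i["color"])
```

```text
4.375 [0.57487286 0.00576315 0.15378151] [ 9.94962359e-01 -1.00247394e-01 -5.81695879e-04  1.58232271e-04] [-1.66237635e-01  1.67791164e-01  1.90391471e+00 -4.46967369e-04
  1.07102688e+00  1.60560528e+00]
[[323.78472051 191.14006093]
 [308.54886375  68.83595269]
 [180.16732566 248.99892945]]
[[251.83045674 199.16875851]
 [350.69667659 108.3154725 ]
 [429.06350979 109.60337882]]
```

View pics/w2v.png

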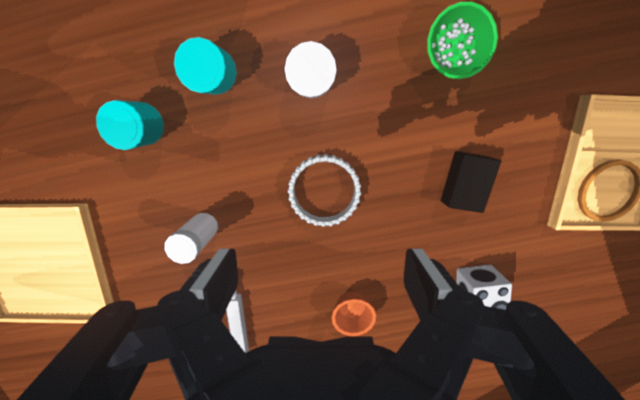

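View pics/w1v.png

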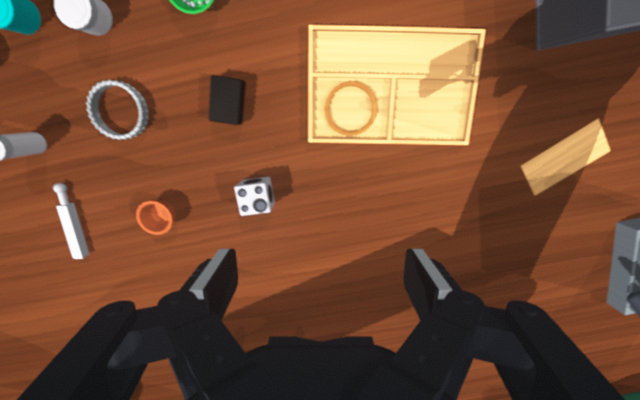

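Wrist view w2: bangle (325,190), short tin lid (310,69), tall tin lid (184,248), each within about 3 px of the prediction. w1 shows the nest at (351,108) and the block at (252,197), as predicted. Next I descend on the bangle.

>>> jog_arm:
  deltas: "0 -0.15 -0.6 0 0 0;0 0 -1 0 0 0;0 0 -1 0 0 0;0 0 -1 0 0 0;0 0 -1 0 0 0;0 0 -1 0 0 0;0 0 -0.6 0 0 0;0 0 -0.2 0 0 0;0 0 0 0 0 0"
  gripper: 1

```text
time: 5.5
eef_pos: [0.5753, 0.0024, 0.0264]
tcp_rot: [0.995, -0.101, 0.0, 0.0]
contact_force: [1.5, -0.0, 0.2]
opening: 0.998
finger_force: 0.0
```

Run:
```python
from h import *
c=snap("side","s1"); s=get_state();print(s["time"],s["eef_pos"],s["contact_force"])
w=load("w2");w1=load("w1")
print("bangle,short,tall wrist",onz(w,[[325,190],[310.5,69],[184,248]],[.013,.034,.055]).round(4))
print("nest,block",onz(w1,[[351,108],[252.5,196.5],[269,178],[234,183]],[.01,.038,.038,.038]).round(4))
cv2.imwrite("pics/s1c.png",cv2.resize(c["color"][140:290,230:430],(800,600),interpolation=cv2.INTER_CUBIC))
```

```text
5.55 [0.57557268 0.00235935 0.0268901 ] [-0.90881591  0.11725379  0.47604624]
bangle,short,tall wrist [[ 0.5758  0.0018  0.013 ]
 [ 0.6801 -0.007   0.034 ]
 [ 0.5606  0.1294  0.055 ]]
nest,block [[ 0.5178 -0.2784  0.01  ]
 [ 0.4404 -0.1397  0.038 ]
 [ 0.4588 -0.1654  0.038 ]
 [ 0.4614 -0.1223  0.038 ]]
```

View pics/s1c.png

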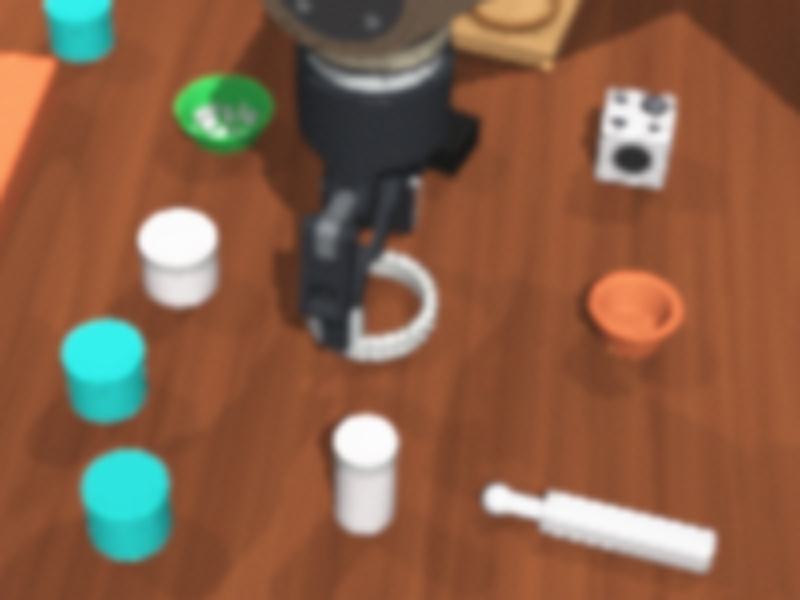

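The side crop shows the near fingertip at (335,345), beside the ring (centre about (376,305)). I compare that with where the pose says the tip should be.

Run:
```python
from h import *
c=load("s1"); p=np.array([.5756,.0024,.0269]); x=np.array([.98,-.2,0]);y=np.array([.2,.98,0])
P=[p+y*h+x*a+[0,0,z] for z in(-.006,-.019) for h in(.0425,.057) for a in(-.011,.011)]
P+=[[.5756,.002,.007]]+[[.5756+.034*np.cos(t),.002+.034*np.sin(t),.014] for t in(0,1.57,3.14,4.71)]
q=proj(c,P);print((((q-[230,140])+.5)*4).round().tolist())
```

```text
[[361.0, 346.0], [321.0, 335.0], [352.0, 366.0], [311.0, 355.0], [361.0, 363.0], [321.0, 352.0], [352.0, 383.0], [312.0, 372.0], [367.0, 302.0], [305.0, 286.0], [359.0, 340.0], [431.0, 299.0], [375.0, 248.0]]
```

>>> jog_arm:
  deltas: "0 0 -0.3 0 0 0;0 0 -0.2 0 0 0;0 0 0 0 0 0"

```text
time: 5.92
eef_pos: [0.5747, 0.0025, 0.0159]
tcp_rot: [0.995, -0.101, -0.0, -0.0]
contact_force: [-0.1, -0.2, 0.4]
opening: 1.002
finger_force: 0.0
```

>>> jog_arm:
  deltas: "0 0 0 0 0 0;0 0 0 0 0 0;0 0 0 0 0 0;0 0 0 0 0 0;0 0 0 0 0 0"
  gripper: 0
  squeeze: 30

```text
time: 6.55
eef_pos: [0.5753, 0.0024, 0.0166]
tcp_rot: [0.995, -0.101, 0.0, 0.0]
contact_force: [-0.5, -0.5, 0.9]
opening: 0.759
finger_force: 34.3
```

>>> jog_arm:
  deltas: "0 0 0.5 0 0 0;0 0 1 0 0 0;0 0 1 0 0 0;0 0 1 0 0 0;-0.07 1 1 0 0 0;-0.07 1 0.5 0 0 0;-0.07 1 0 0 0 0;-0.07 1 0 0 0 0;-0.07 1 0 0 0 0;-0.07 1 0 0 0 0;-0.07 1 0 0 0 0;-0.07 1 0 0 0 0;-0.07 1 0 0 0 0;-0.07 1 0 0 0 0;-0.07 1 0 0 0 0;-0.07 1 0 0 0 0;-0.07 1 0 0 0 0;-0.07 1 0 0 0 0;-0.07 1 0 0 0 0;-0.07 1 0 0 0 0"

```text
time: 9.05
eef_pos: [0.5525, 0.3238, 0.1163]
tcp_rot: [0.995, -0.101, 0.0, 0.0]
contact_force: [0.5, -0.8, -0.5]
opening: 0.762
finger_force: 34.1
```

>>> jog_arm:
  deltas: "0 0.25 -0.8 0 0 0;0 0 -1 0 0 0;0 0 -1 0 0 0;0 0 -1 0 0 0;0 0 -0.5 0 0 0;0 0 0 0 0 0"

```text
time: 9.8
eef_pos: [0.552, 0.3269, 0.029]
tcp_rot: [0.995, -0.101, -0.001, 0.001]
contact_force: [-0.4, 0.6, -0.7]
opening: 0.765
finger_force: 34.1
```

>>> jog_arm:
  deltas: "0 0 -0.25 0 0 0;0 0 -0.15 0 0 0;0 0 0 0 0 0"

```text
time: 10.18
eef_pos: [0.5526, 0.3275, 0.0225]
tcp_rot: [0.995, -0.101, 0.0, -0.0]
contact_force: [-0.1, 0.3, -0.2]
opening: 0.765
finger_force: 34.1
```

>>> jog_arm:
  deltas: "0 0 0 0 0 0;0 0 0 0 0 0;0 0 0 0 0 0;0 0 1 0 0 0;0 0 1 0 0 0;0 0 1 0 0 0;0 0 1 0 0 0;0 0 1 0 0 0;0 0 1 0 0 0;0 0 0 0 0 0"
  gripper: 1

```text
time: 11.42
eef_pos: [0.5539, 0.328, 0.1451]
tcp_rot: [0.995, -0.101, 0.002, -0.001]
contact_force: [0.5, -1.0, 0.1]
opening: 1.0
finger_force: 0.0
```

Run:
```python
from h import *
c=snap("wrist","w3"); s=get_state();print(s["time"],s["eef_pos"])
```

```text
11.475 [0.55309336 0.3275983  0.14344053]
```

View pics/w3.png

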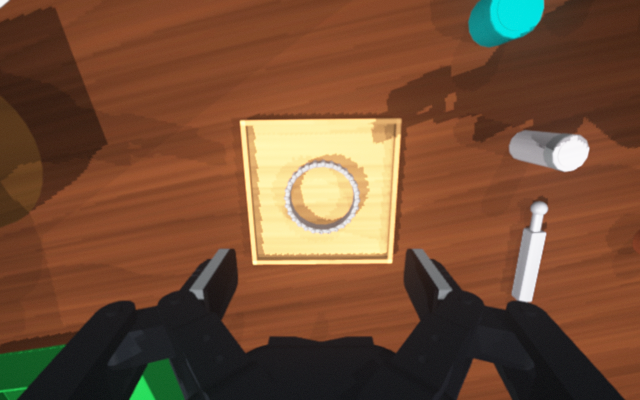

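The bangle lies flat and centred in the tray at (322,197). Next is the short tin.

>>> jog_arm:
  deltas: "0.373 -0.98 0 0 0 0;0.373 -0.98 0 0 0 0;0.373 -0.98 0 0 0 0;0.373 -0.98 0 0 0 0;0.373 -0.98 0 0 0 0;0.373 -0.98 0 0 0 0;0.373 -0.98 0 0 0 0;0.373 -0.98 0 0 0 0;0.373 -0.98 0 0 0 0;0.373 -0.98 0 0 0 0;0.373 -0.98 0 0 0 0;0.373 -0.98 0 0 0 0;0.373 -0.98 0 0 0 0;0.373 -0.98 0 0 0 0;0.373 -0.98 0 0 0 0;0.373 -0.98 0 0 0 0;0.373 -0.98 0 0 0 0;0 0 0 0 0 0;0 0 0 0 0 0"
  gripper: 0.68

```text
time: 13.85
eef_pos: [0.6793, -0.0055, 0.1421]
tcp_rot: [0.995, -0.101, -0.0, -0.0]
contact_force: [-0.5, 0.3, -0.1]
opening: 0.677
finger_force: 0.0
```

Run:
```python
from h import *
c=snap("wrist","w4"); s=get_state();print(s["time"],s["eef_pos"],s["opening"])
h=cv2.cvtColor(c["color"],cv2.COLOR_BGR2HSV);m=((h[...,2]>225)&(h[...,1]<30)).astype(np.uint8)
n,l,st,ce=cv2.connectedComponentsWithStats(m)
for i in range(1,n):
    if st[i,4]>200: print(st[i],ce[i],onz(c,[[st[i,0]+st[i,2]/2-.5,st[i,1]+st[i,3]/2-.5]],.034).round(4))
b=onz(load("w3"),[[322,197]],.017);print("bangle",b)
```

```text
13.9 [ 0.67916285 -0.00519158  0.14217872] 0.6811874413230162
[ 298  179   48   45 1657] [321.23053712 200.76161738] [[ 0.6802 -0.0066  0.034 ]]
[188 344  26  23 454] [201.63876652 355.40748899] [[0.5416 0.1492 0.034 ]]
bangle [[0.55296086 0.32702149 0.017     ]]
```

>>> jog_arm:
  deltas: "0.05 -0.05 -1 0 0 0;0 0 -1 0 0 0;0 0 -1 0 0 0;0 0 -1 0 0 0;0 0 -0.9 0 0 0;0 0 -0.45 0 0 0;0 0 0 0 0 0;0 0 0 0 0 0"

```text
time: 14.9
eef_pos: [0.6812, -0.0069, 0.0363]
tcp_rot: [0.995, -0.101, 0.001, 0.0]
contact_force: [0.4, 0.7, 0.5]
opening: 0.683
finger_force: 0.0
```

>>> jog_arm:
  deltas: "0 0 0 0 0 0;0 0 0 0 0 0;0 0 0 0 0 0;0 0 0 0 0 0;0 0 0 0 0 0"
  gripper: 0
  squeeze: 35

```text
time: 15.52
eef_pos: [0.6814, -0.0069, 0.0367]
tcp_rot: [0.995, -0.101, 0.001, 0.0]
contact_force: [-0.7, 0.2, 6.3]
opening: 0.451
finger_force: 35.7
```

>>> jog_arm:
  deltas: "0 0 0.5 0 0 0;0 0 0.7 0 0 0;0 0 1 0 0 0;0 0 0 0 0 0"

```text
time: 16.02
eef_pos: [0.6823, -0.007, 0.0827]
tcp_rot: [0.995, -0.101, 0.003, 0.0]
contact_force: [-0.1, -0.8, -1.0]
opening: 0.452
finger_force: 35.4
```

Run:
```python
from h import *
c=snap("side","s2"); s=get_state();print(s["time"],s["eef_pos"],s["opening"],s["finger_force"])
p=proj(c,[s["eef_pos"]])[0].astype(int);x,y=p
cv2.imwrite("pics/s2c.png",cv2.resize(c["color"][y-50:y+50,x-65:x+65],(780,600),interpolation=cv2.INTER_CUBIC));print(p)
```

```text
16.075 [ 0.68143344 -0.00693889  0.08125602] 0.45284609886499055 35.35630166530609
[271 181]
```

View pics/s2c.png

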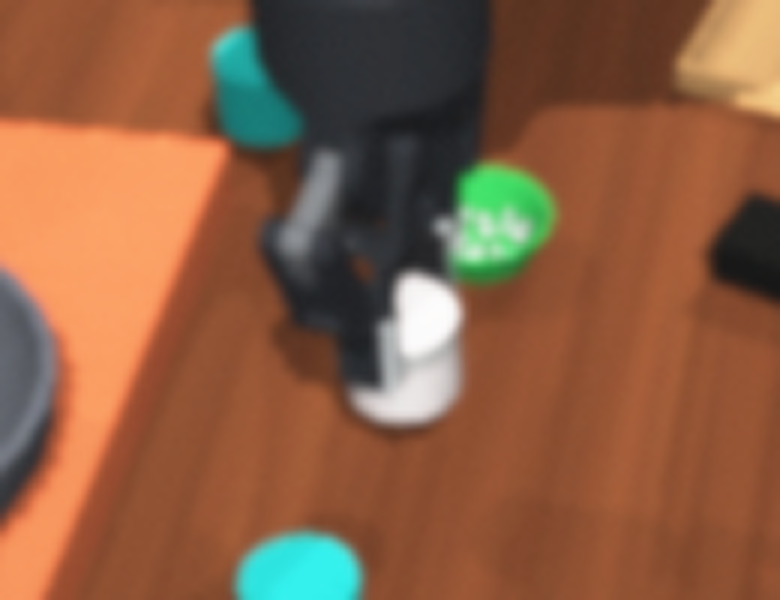

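The whole tin came up, held about half way down its height.

>>> jog_arm:
  deltas: "-0.375 0.982 0.8 0 0 0;-0.375 0.982 0.8 0 0 0;-0.375 0.982 0 0 0 0;-0.375 0.982 0 0 0 0;-0.375 0.982 0 0 0 0;-0.375 0.982 0 0 0 0;-0.375 0.982 0 0 0 0;-0.375 0.982 0 0 0 0;-0.375 0.982 0 0 0 0;-0.375 0.982 0 0 0 0;-0.375 0.982 0 0 0 0;-0.375 0.982 0 0 0 0;-0.375 0.982 0 0 0 0;-0.375 0.982 0 0 0 0;-0.375 0.982 0 0 0 0;-0.375 0.982 0 0 0 0;-0.375 0.982 0 0 0 0;0 0 -0.8 0 0 0;0 0 -0.8 0 0 0;0 0 0 0 0 0"

```text
time: 18.58
eef_pos: [0.5513, 0.3258, 0.0761]
tcp_rot: [0.995, -0.101, -0.003, 0.001]
contact_force: [0.0, 0.0, -1.3]
opening: 0.454
finger_force: 35.4
```

Run:
```python
from h import *
c=snap("wrist","w5"); s=get_state();print(s["time"],s["eef_pos"],s["tcp_rot"],s["opening"])
h=cv2.cvtColor(c["color"],cv2.COLOR_BGR2HSV);m=((h[...,2]>200)&(h[...,1]<35)).astype(np.uint8)
n,l,st,ce=cv2.connectedComponentsWithStats(m)
zt=s["eef_pos"][2]-.0367+.034
for i in range(1,n):
    if st[i,4]>150: print(st[i],ce[i],onz(c,[[st[i,0]+st[i,2]/2-.5,st[i,1]+st[i,3]/2-.5]],zt).round(4))
cv2.imwrite("pics/w5c.png",cv2.resize(c["color"][100:320,180:460],(700,550)))
```

```text
18.625 [0.55220529 0.32604369 0.07737867] [ 9.94839654e-01 -1.01444588e-01 -1.52264733e-03  8.60343937e-04] 0.44918436536161843
[282 176  51  19 277] [305.39350181 182.54151625] [[0.5942 0.323  0.0747]]
[590 229  22  34 412] [599.45873786 244.38834951] [[0.5347 0.187  0.0747]]
[ 285  259   74   44 2122] [326.08482564 281.52968897] [[0.5444 0.3265 0.0747]]
[ 567  265   41   84 1401] [586.86866524 305.48394004] [[0.4985 0.1906 0.0747]]
```

View pics/w5c.png

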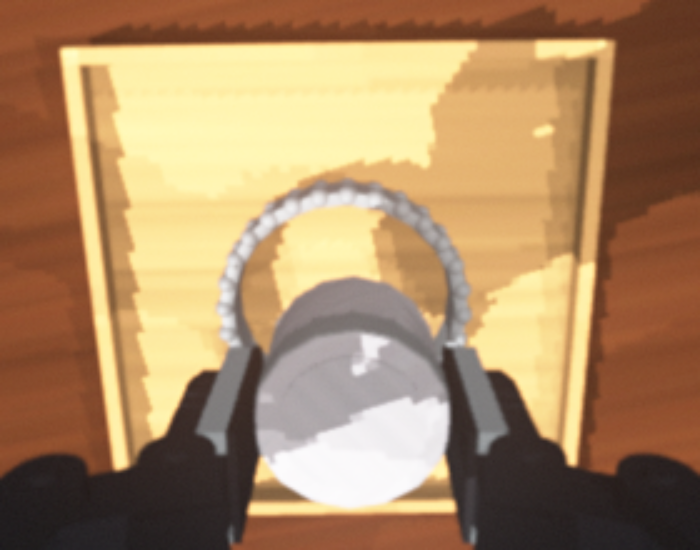

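The tin hangs upright between the pads: lid centre (352,393), ring centre about (345,300) in the crop.

Run:
```python
from h import *
c=load("w5")
f=lambda l:np.array(l,float)/2.5+[180,100]
print("lid",onz(c,f([[352,393]]),.0747), "ring top L,R,far outer",onz(c,f([[220,300],[470,300],[340,180]]),.018), "lid edges",onz(c,f([[255,393],[448,393],[352,507],[352,279]]),.0747))
```

```text
lid [[0.55736582 0.32421533 0.0747    ]] ring top L,R,far outer [[0.56166261 0.35973479 0.018     ]
 [0.54789593 0.29314795 0.018     ]
 [0.58756005 0.32094436 0.018     ]] lid edges [[0.56119327 0.34276263 0.0747    ]
 [0.55354449 0.30585064 0.0747    ]
 [0.53145039 0.32953365 0.0747    ]
 [0.58053832 0.31945962 0.0747    ]]
```

>>> jog_arm:
  deltas: "0.07 0.07 -0.5 0 0 0;0 0 -0.7 0 0 0;0 0 -0.3 0 0 0;0 0 0 0 0 0"

```text
time: 19.12
eef_pos: [0.5537, 0.3282, 0.0482]
tcp_rot: [0.995, -0.101, -0.001, 0.0]
contact_force: [0.8, 0.7, -1.0]
opening: 0.451
finger_force: 35.4
```

>>> jog_arm:
  deltas: "0 0 -0.15 0 0 0;0 0 -0.1 0 0 0;0 0 0 0 0 0"

```text
time: 19.5
eef_pos: [0.5543, 0.3285, 0.0443]
tcp_rot: [0.995, -0.101, -0.0, -0.0]
contact_force: [0.1, 1.4, -0.4]
opening: 0.448
finger_force: 35.4
```

>>> jog_arm:
  deltas: "-0.03 -0.05 -0.1 0 0 0;0 0 -0.08 0 0 0;0 0 0 0 0 0"

```text
time: 19.88
eef_pos: [0.5538, 0.3275, 0.0408]
tcp_rot: [0.995, -0.101, 0.0, 0.0]
contact_force: [-1.0, -0.2, 0.6]
opening: 0.449
finger_force: 35.5
```

>>> jog_arm:
  deltas: "0 0 0 0 0 0;0 0 0 0 0 0;0 0 0 0 0 0;0 0 1 0 0 0;0 0 1 0 0 0;0 0 1 0 0 0;0 0 1 0 0 0;0 0 1 0 0 0;0 0 0 0 0 0"
  gripper: 0.62

```text
time: 21.0
eef_pos: [0.5551, 0.3281, 0.1437]
tcp_rot: [0.995, -0.101, 0.002, -0.001]
contact_force: [-0.3, 0.4, -0.6]
opening: 0.622
finger_force: 0.0
```

Run:
```python
from h import *
c=snap("wrist","w6"); s=get_state();print(s["time"],s["eef_pos"],s["tcp_rot"],s["opening"])
cv2.imwrite("pics/w6c.png",cv2.resize(c["color"][60:300,160:620],(797,416)))
```

```text
21.05 [0.55420616 0.32771049 0.14194052] [ 9.94895111e-01 -1.00908899e-01  9.34127577e-04 -4.89453965e-04] 0.6177188236875678
```

View pics/w6c.png

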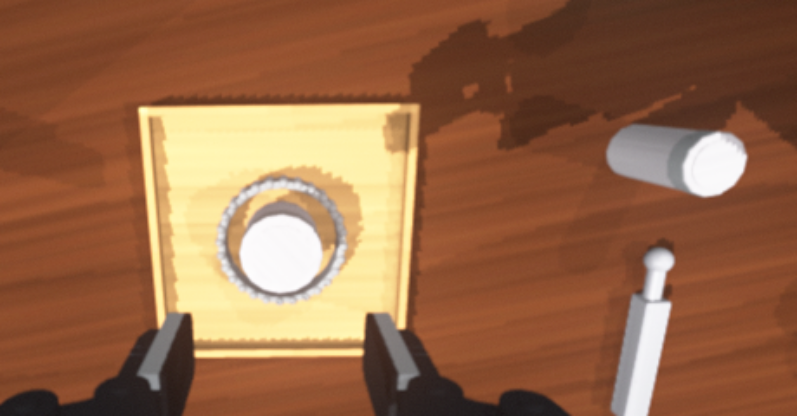

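The short tin stands upright inside the ring. Next is the tall tin.

>>> jog_arm:
  deltas: "0.03 -0.985 0 0 0 0;0.03 -0.985 0 0 0 0;0.03 -0.985 0 0 0 0;0.03 -0.985 0 0 0 0;0.03 -0.985 0 0 0 0;0.03 -0.985 0 0 0 0;0.03 -0.985 0 0 0 0;0.03 -0.985 0 0 0 0;0.03 -0.985 0 0 0 0;0.03 -0.985 0 0 0 0;0 0 0 0 0 0;0 0 0 0 0 0"
  gripper: 0.6

```text
time: 22.55
eef_pos: [0.5598, 0.1306, 0.1407]
tcp_rot: [0.995, -0.101, -0.0, -0.0]
contact_force: [1.4, 0.2, 0.1]
opening: 0.599
finger_force: 0.0
```

```bash
cat >> h.py <<'E'
def lids(fn,z):
    c=snap("wrist",fn); s=get_state();print(s["time"],s["eef_pos"],s["opening"])
    h=cv2.cvtColor(c["color"],cv2.COLOR_BGR2HSV);m=((h[...,2]>225)&(h[...,1]<30)).astype(np.uint8)
    n,l,st,ce=cv2.connectedComponentsWithStats(m)
    for i in range(1,n):
        if st[i,4]>150: print(st[i],onz(c,[[st[i,0]+st[i,2]/2-.5,st[i,1]+st[i,3]/2-.5]],z).round(4))
    return c
E
python3 -c "
from h import *
lids('w7',.055)"
```

```text
22.6 [0.55970411 0.13084385 0.14069877] 0.6021107040269139
[300 194  35  34 923] [[0.5609 0.1331 0.055 ]]
[  85  234   44   42 1354] [[0.5578 0.3119 0.055 ]]
[336 251  10  23 151] [[0.5131 0.1233 0.055 ]]
[608 255  32  36 543] [[ 0.4522 -0.1137  0.055 ]]
[336 276  13  62 729] [[0.47   0.1299 0.055 ]]
```

>>> jog_arm:
  deltas: "0.06 0.085 -0.6 0 0 0;0 0 -1 0 0 0;0 0 -1 0 0 0;0 0 -1 0 0 0;0 0 -1 0 0 0;0 0 -0.6 0 0 0;0 0 -0.2 0 0 0;0 0 0 0 0 0"

```text
time: 23.6
eef_pos: [0.5612, 0.1322, 0.0328]
tcp_rot: [0.995, -0.101, 0.0, -0.0]
contact_force: [0.1, -0.7, 0.0]
opening: 0.6
finger_force: 0.0
```

>>> jog_arm:
  deltas: "0 0 0 0 0 0;0 0 0 0 0 0;0 0 0 0 0 0;0 0 0 0 0 0;0 0 0 0 0 0"
  gripper: 0
  squeeze: 35

```text
time: 24.22
eef_pos: [0.5618, 0.1323, 0.0338]
tcp_rot: [0.995, -0.101, 0.001, -0.0]
contact_force: [-0.2, -0.7, 5.3]
opening: 0.317
finger_force: 34.6
```

>>> jog_arm:
  deltas: "0 0 0.5 0 0 0;0 0 1 0 0 0;0 0 1 0 0 0;-0.104 -0.976 0.5 0 0 0;-0.104 -0.976 0 0 0 0;-0.104 -0.976 0 0 0 0;-0.104 -0.976 0 0 0 0;-0.104 -0.976 0 0 0 0;-0.104 -0.976 0 0 0 0;-0.104 -0.976 0 0 0 0;-0.104 -0.976 0 0 0 0;-0.104 -0.976 0 0 0 0;-0.104 -0.976 0 0 0 0;-0.104 -0.976 0 0 0 0;-0.104 -0.976 0 0 0 0;-0.104 -0.976 0 0 0 0;-0.104 -0.976 0 0 0 0;-0.104 -0.976 0 0 0 0;-0.104 -0.976 0 0 0 0;-0.104 -0.976 0 0 0 0"

```text
time: 26.72
eef_pos: [0.5254, -0.2009, 0.0927]
tcp_rot: [0.995, -0.101, 0.0, -0.0]
contact_force: [-0.3, 1.2, -1.1]
opening: 0.318
finger_force: 34.5
```

>>> jog_arm:
  deltas: "-0.104 -0.976 0 0 0 0;-0.104 -0.976 0 0 0 0;-0.104 -0.976 0 0 0 0;-0.104 -0.976 0 0 0 0;0 0 -0.5 0 0 0;0 0 -0.8 0 0 0;0 0 0 0 0 0"

```text
time: 27.6
eef_pos: [0.5157, -0.2758, 0.0638]
tcp_rot: [0.995, -0.101, -0.002, -0.002]
contact_force: [1.0, 0.7, -0.5]
opening: 0.319
finger_force: 34.6
```

>>> jog_arm:
  deltas: "0.04 -0.05 -0.6 0 0 0;0 0 -0.45 0 0 0;0 0 0 0 0 0;0 0 0 0 0 0"

```text
time: 28.1
eef_pos: [0.5182, -0.2788, 0.0459]
tcp_rot: [0.995, -0.101, 0.0, 0.0]
contact_force: [-0.2, -0.0, -1.4]
opening: 0.321
finger_force: 34.6
```

>>> jog_arm:
  deltas: "-0.03 0.03 -0.2 0 0 0;0 0 -0.15 0 0 0;0 0 0 0 0 0"

```text
time: 28.48
eef_pos: [0.5172, -0.278, 0.0383]
tcp_rot: [0.995, -0.101, -0.0, -0.0]
contact_force: [-0.1, 0.2, -0.5]
opening: 0.324
finger_force: 34.6
```

>>> jog_arm:
  deltas: "0 0 0 0 0 0;0 0 0 0 0 0;0 0 0 0 0 0;0 0 0.5 0 0 0;0 0 1 0 0 0;0 0 1 0 0 0;0 0 1 0 0 0;0 0 1 0 0 0;-0.5 0.9 0.8 0 0 0;-0.5 0.9 0 0 0 0;-0.5 0.9 0 0 0 0;-0.5 0.9 0 0 0 0;-0.5 0.9 0 0 0 0;-0.5 0.9 0 0 0 0;-0.5 0.9 0 0 0 0;-0.45 0.65 0 0 0 0;0 0 0 0 0 0;0 0 0 0 0 0"
  gripper: 0.6

```text
time: 30.72
eef_pos: [0.4388, -0.1394, 0.145]
tcp_rot: [0.995, -0.101, 0.0, 0.0]
contact_force: [1.0, 0.1, 0.2]
opening: 0.6
finger_force: 0.0
```

Run:
```python
from h import *
c=lids('w8',.038)
cv2.imwrite("pics/w8v.png",c["color"])
print(proj(c,[[.4385,-.139,.038]]))
```

```text
30.775 [ 0.4388528  -0.13959195  0.1449967 ] 0.6021982122947883
[422   0  92   6 360] [[ 0.5639 -0.2715  0.038 ]]
[458  23  66   5 179] [[ 0.5464 -0.287   0.038 ]]
[ 475   46   42   44 1368] [[ 0.5168 -0.2894  0.038 ]]
[445  61  26  23 405] [[ 0.5191 -0.2608  0.038 ]]
[ 296  182   49   47 1238] [[ 0.437  -0.1388  0.038 ]]
[  34  184   42  102 1303] [[0.4574 0.1008 0.038 ]]
[[319.90889774 203.29301334]]
```

View pics/w8v.png

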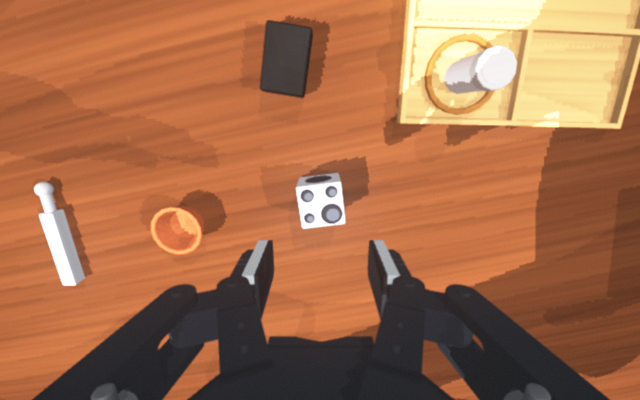

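The tall tin stands in the nest at (465,75). The block's top corners are (297,187), (341,183), (345,224), (302,228).

Run:
```python
from h import *
c=load("w8")
P=onz(c,[[297,187],[341,183],[345,224],[302,228]],.038)[:,:2];print(P.round(4),P.mean(0))
e=[P[0]-P[1],P[3]-P[2]];print([np.linalg.norm(v) for v in e],[np.arctan2(-v[0],v[1]) for v in e])
e=[P[0]-P[3],P[1]-P[2]];print([np.linalg.norm(v) for v in e],[np.arctan2(v[1],v[0]) for v in e])
```

```text
[[ 0.4563 -0.1232]
 [ 0.4523 -0.1597]
 [ 0.4157 -0.1565]
 [ 0.4195 -0.1192]] [ 0.43593938 -0.13963932]
[np.float64(0.03670987784421654), np.float64(0.03750642044955827)] [np.float64(-0.10849783283528658), np.float64(-0.10197502106495046)]
[np.float64(0.03701047872910227), np.float64(0.03677472639702039)] [np.float64(-0.10814463325839936), np.float64(-0.0865022369333892)]
```

>>> jog_arm:
  deltas: "-0.1 0.02 -0.6 0 0 0.5;0 0 -1 0 0 0.5;0 0 -1 0 0 0;0 0 -1 0 0 0;0 0 -1 0 0 0;0 0 -0.9 0 0 0;0 0 -0.55 0 0 0;0 0 0 0 0 0;0 0 0 0 0 0"
  gripper: 0.65

```text
time: 31.9
eef_pos: [0.4371, -0.1392, 0.0243]
tcp_rot: [0.999, -0.051, 0.001, 0.0]
contact_force: [-0.1, 0.5, 0.4]
opening: 0.649
finger_force: 0.0
```

>>> jog_arm:
  deltas: "0 0 0 0 0 0;0 0 0 0 0 0;0 0 0 0 0 0;0 0 0 0 0 0;0 0 0 0 0 0"
  gripper: 0
  squeeze: 70

```text
time: 32.52
eef_pos: [0.4373, -0.1393, 0.0248]
tcp_rot: [0.999, -0.051, 0.001, 0.001]
contact_force: [-1.3, 0.2, 6.6]
opening: 0.433
finger_force: 70.7
```

>>> jog_arm:
  deltas: "0 0 0.5 0 0 0;0 0 1 0 0 0;0 0 1 0 0 0;0.248 -0.977 1 0 0 -0.094;0.248 -0.977 0.5 0 0 -0.094;0.248 -0.977 0 0 0 -0.094;0.248 -0.977 0 0 0 -0.094;0.248 -0.977 0 0 0 -0.094;0.248 -0.977 0 0 0 -0.094;0.248 -0.977 0 0 0 -0.094;0.248 -0.977 0 0 0 -0.094;0.248 -0.977 0 0 0 -0.094;0.248 -0.977 0 0 0 -0.094;0.248 -0.977 0 0 0 -0.094;0.248 -0.977 0 0 0 -0.094;0 0 -0.5 0 0 0;0 0 -1 0 0 0;0 0 -1 0 0 0;0 0 -0.7 0 0 0;0 0 0 0 0 0"

```text
time: 35.02
eef_pos: [0.4949, -0.3717, 0.0373]
tcp_rot: [0.994, -0.107, -0.002, -0.001]
contact_force: [-0.1, -0.4, -3.6]
opening: 0.437
finger_force: 70.3
```

>>> jog_arm:
  deltas: "0 0 -0.2 0 0 0;0 0 0 0 0 0"

```text
time: 35.28
eef_pos: [0.4963, -0.3735, 0.0363]
tcp_rot: [0.994, -0.107, 0.0, 0.0]
contact_force: [0.7, -0.2, -3.4]
opening: 0.438
finger_force: 70.3
```

>>> jog_arm:
  deltas: "0 0 -0.2 0 0 0;0 0 -0.15 0 0 0;0 0 0 0 0 0"

```text
time: 35.65
eef_pos: [0.4961, -0.3734, 0.0289]
tcp_rot: [0.994, -0.107, 0.0, 0.0]
contact_force: [-0.9, 0.1, -3.1]
opening: 0.433
finger_force: 70.4
```

>>> jog_arm:
  deltas: "0 0 -0.05 0 0 0;0 0 0 0 0 0"

```text
time: 35.9
eef_pos: [0.4962, -0.3734, 0.0289]
tcp_rot: [0.994, -0.107, -0.0, 0.0]
contact_force: [-3.9, 2.3, 5.2]
opening: 0.437
finger_force: 71.2
```

>>> jog_arm:
  deltas: "0 0 0 0 0 0;0 0 0 0 0 0;0 0 0 0 0 0;0 0 0.5 0 0 0;0 0 1 0 0 0;0 0 1 0 0 0;0 0 1 0 0 0;0 0 1 0 0 0;-0.11 1 1 0 0 0.05;-0.11 1 0.2 0 0 0.05;-0.11 1 0 0 0 0.05;-0.11 1 0 0 0 0.05;-0.11 1 0 0 0 0.05;-0.11 1 0 0 0 0.05;-0.11 1 0 0 0 0.05;-0.11 1 0 0 0 0.05;-0.11 1 0 0 0 0.05;-0.11 1 0 0 0 0.05;-0.11 1 0 0 0 0.05;-0.11 1 0 0 0 0.05"
  gripper: 0.6

```text
time: 38.4
eef_pos: [0.4694, -0.1319, 0.1418]
tcp_rot: [0.997, -0.077, 0.0, 0.0]
contact_force: [0.1, 0.7, 0.2]
opening: 0.601
finger_force: 0.0
```

>>> jog_arm:
  deltas: "-0.11 1 0 0 0 0;-0.11 1 0 0 0 0;-0.11 1 0 0 0 0;-0.11 1 0 0 0 0;-0.11 1 0 0 0 0;-0.11 1 0 0 0 0;-0.11 1 0 0 0 0;-0.11 1 0 0 0 0;-0.11 1 0 0 0 0;-0.11 1 0 0 0 0;-0.11 1 0 0 0 0;-0.11 1 0 0 0 0;-0.11 1 0 0 0 0;0 0.2 0 0 0 0;0 0 0 0 0 0;0 0 0 0 0 0"
  gripper: 0.42

```text
time: 40.4
eef_pos: [0.441, 0.1304, 0.1417]
tcp_rot: [0.997, -0.078, 0.0, 0.0]
contact_force: [-0.5, -0.7, -0.2]
opening: 0.421
finger_force: 0.0
```

Run:
```python
from h import *
c=snap("wrist","w9"); s=get_state();print(s["time"],s["eef_pos"],s["tcp_rot"],s["opening"])
im=c["color"]; h=cv2.cvtColor(im,cv2.COLOR_BGR2HSV)
m=((h[...,2]>170)&(h[...,1]<50)).astype(np.uint8)
n,l,st,ce=cv2.connectedComponentsWithStats(m)
for i in range(1,n):
    if st[i,4]>150: print(i,st[i],ce[i].round(1),cv2.minAreaRect(np.argwhere(l==i)[:,::-1].astype(np.float32)))
print(proj(c,[[.44,.132,.014],[.3956,.1385,.014],[.5047,.1232,.007]]))
cv2.imwrite("pics/w9c.png",cv2.resize(im[60:360,160:480],(640,600)))
```

```text
40.45 [0.44107888 0.13032706 0.141737  ] [ 9.96967134e-01 -7.78236808e-02  4.53110695e-05  7.94164791e-05] 0.42294654898904765
1 [ 41  64  41  12 208] [59.6 68.8] ((60.780128479003906, 68.78810119628906), (9.509333610534668, 39.949974060058594), 85.36454010009766)
2 [  22   72   51   67 2120] [ 46.8 105.7] ((46.74336624145508, 105.65044403076172), (57.47804641723633, 45.71903610229492), 41.18592834472656)
7 [ 84 109  24  38 183] [ 98.8 130.5] ((98.66838836669922, 129.36375427246094), (11.458654403686523, 42.53899002075195), 30.465543746948242)
8 [ 311  126   17  117 1617] [319.1 188. ] ((319.29547119140625, 184.02529907226562), (15.266091346740723, 116.11524200439453), 0.8069294691085815)
[[318.85667239 197.15100893]
 [319.39521289 241.7691272 ]
 [317.28306795 123.3747595 ]]
```

View pics/w9c.png

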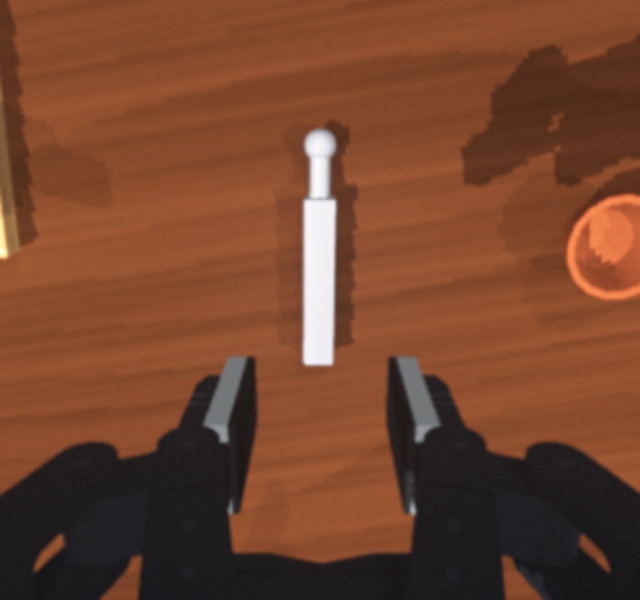

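The punch lies lined up with the fingers: tail at (318,365), ball tip at (320,128) in the crop, both as predicted.

>>> jog_arm:
  deltas: "-0.05 0.08 -0.5 0 0 0;0 0 -1 0 0 0;0 0 -1 0 0 0;0 0 -1 0 0 0;0 0 -1 0 0 0;0 0 -0.8 0 0 0;0 0 -0.47 0 0 0;0 0 0 0 0 0;0 0 0 0 0 0"

```text
time: 41.58
eef_pos: [0.4406, 0.1325, 0.0269]
tcp_rot: [0.997, -0.077, 0.001, -0.0]
contact_force: [-0.0, -0.0, -0.1]
opening: 0.423
finger_force: 0.0
```

>>> jog_arm:
  deltas: "0 0 0 0 0 0;0 0 0 0 0 0;0 0 0 0 0 0;0 0 0 0 0 0;0 0 0 0 0 0"
  gripper: 0
  squeeze: 60

```text
time: 42.2
eef_pos: [0.4407, 0.1325, 0.0272]
tcp_rot: [0.997, -0.077, 0.001, -0.0]
contact_force: [-2.0, 0.4, 5.8]
opening: 0.136
finger_force: 59.0
```

>>> jog_arm:
  deltas: "0 0 0.4 0 0 0;0 0 0.8 0 0 0;0 0 1 0 0 0;0 0 1 0 0 0;0.252 -0.963 1 0 0 0.605;0.252 -0.963 0.4 0 0 0.605;0.252 -0.963 0 0 0 0.605;0.252 -0.963 0 0 0 0.605;0.252 -0.963 0 0 0 0.605;0.252 -0.963 0 0 0 0.605;0.252 -0.963 0 0 0 0.605;0.252 -0.963 0 0 0 0.605;0.252 -0.963 0 0 0 0.605;0.252 -0.963 0 0 0 0.605;0.252 -0.963 0 0 0 0.605;0.252 -0.963 0 0 0 0.605;0.252 -0.963 0 0 0 0.605;0.252 -0.963 0 0 0 0.605;0.252 -0.963 0 0 0 0.605;0.252 -0.963 0 0 0 0.605"

```text
time: 44.7
eef_pos: [0.5207, -0.1764, 0.1191]
tcp_rot: [0.918, 0.396, 0.0, 0.0]
contact_force: [0.4, -0.1, -1.5]
opening: 0.137
finger_force: 58.8
```

>>> jog_arm:
  deltas: "0.252 -0.963 0 0 0 0.605;0.252 -0.963 0 0 0 0.605;0.252 -0.963 0 0 0 0.605;0.252 -0.963 0 0 0 0.605;0.252 -0.963 0 0 0 0.605;0.252 -0.963 0 0 0 0.605;0.252 -0.963 0 0 0 0.605;0.252 -0.963 0 0 0 0.605;0.252 -0.963 0 0 0 0.605;0 0 -0.5 0 0 0;0 0 -1 0 0 0;0 0 -0.7 0 0 0;0 0 0 0 0 0;0 0 0 0 0 0"

```text
time: 46.45
eef_pos: [0.5661, -0.3488, 0.0743]
tcp_rot: [0.778, 0.628, 0.0, 0.0]
contact_force: [1.0, 1.3, -0.9]
opening: 0.133
finger_force: 58.8
```

Run:
```python
from h import *
c=snap("wrist","w10"); s=get_state();q=s["tcp_rot"];print(s["time"],s["eef_pos"],q,2*np.arctan2(q[1],q[0]),s["opening"])
c=c;t=load("top0")
top=snap("top","t10")
cv2.imwrite("pics/w10v.png",np.vstack([c["color"][:, :],cv2.resize(top["color"][150:275,330:530],(640,400))])[:, :][::1])
im=np.vstack([c["color"],cv2.resize(top["color"][150:275,330:530],(640,400))]);cv2.imwrite("pics/w10v.png",cv2.resize(im,(480,600)))
```

```text
46.5 [ 0.56641057 -0.34915443  0.07491325] [7.78283608e-01 6.27912669e-01 1.12505790e-04 5.41517764e-04] 1.3577369144699667 0.13431010122673437
```

View pics/w10v.png

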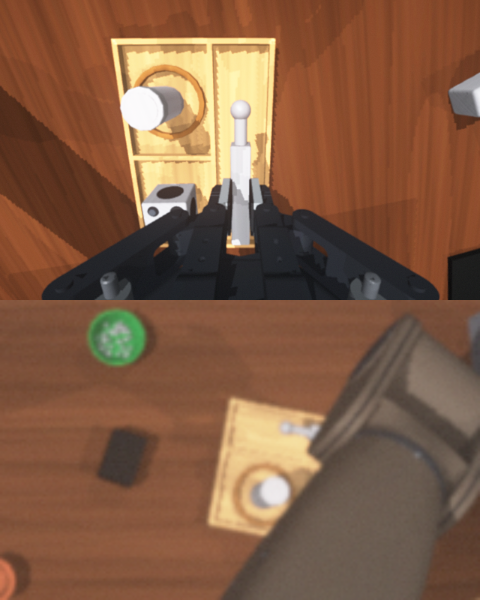

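The punch hangs level and lined up over the slot (ball at (240,108)). The tall tin in its nest and the block in its cell both sit as placed.

>>> jog_arm:
  deltas: "0 0 -0.7 0 0 0;0 0 -0.8 0 0 0;0 0 -0.3 0 0 0;0 0 0 0 0 0;0 0 0 0 0 0"

```text
time: 47.18
eef_pos: [0.5662, -0.3493, 0.0386]
tcp_rot: [0.778, 0.628, 0.0, 0.0]
contact_force: [0.2, 0.1, -0.4]
opening: 0.134
finger_force: 58.8
```

>>> jog_arm:
  deltas: "0 0 -0.2 0 0 0;0 0 -0.1 0 0 0;0 0 0 0 0 0"

```text
time: 47.55
eef_pos: [0.5658, -0.349, 0.0321]
tcp_rot: [0.778, 0.628, -0.0, -0.0]
contact_force: [-0.1, 0.1, -0.6]
opening: 0.135
finger_force: 58.8
```

>>> jog_arm:
  deltas: "0 0 -0.04 0 0 0;0 0 0 0 0 0"

```text
time: 47.8
eef_pos: [0.566, -0.3491, 0.0315]
tcp_rot: [0.778, 0.628, 0.0, -0.0]
contact_force: [-0.2, -0.1, -0.9]
opening: 0.137
finger_force: 58.8
```

>>> jog_arm:
  deltas: "0 0 0 0 0 0;0 0 0 0 0 0;0 0 0 0 0 0;0 0 0.3 0 0 0;0 0 0.5 0 0 0;0 0 1 0 0 0;0 0 1 0 0 0;0 0 1 0 0 0;0 0 1 0 0 0;0 0 1 0 0 0;0 0 1 0 0 0;-0.5 1 1 0 0 0;-0.5 1 1 0 0 0;-0.5 1 1 0 0 0;-0.5 1 0 0 0 0;-0.5 1 0 0 0 0;-0.5 1 0 0 0 0;-0.5 1 0 0 0 0;-0.5 1 0 0 0 0;0 0 0 0 0 0"
  gripper: 0.24

```text
time: 50.3
eef_pos: [0.4856, -0.1882, 0.2281]
tcp_rot: [0.778, 0.628, 0.0, 0.0]
contact_force: [0.3, -0.0, 0.1]
opening: 0.237
finger_force: 0.0
```

Run:
```python
from h import *
s=get_state();print(s["time"],s["eef_pos"],s["contact_force"])
S=snap("side","s11");T=snap("top","t11")
r=lambda i,w,h:cv2.resize(i,(w,h),interpolation=cv2.INTER_CUBIC)
a=np.hstack([r(T["color"][150:275,400:520],400,300) if 0 else r(T["color"][170:270,405:525],400,300),r(T["color"][170:270,145:265],400,300)])
b=np.hstack([r(S["color"][90:170,305:400],400,300),r(S["color"][300:400,245:370],400,300)])
cv2.imwrite("pics/fin.png",np.vstack([a,b]))
```

```text
50.3 [ 0.48560473 -0.18817085  0.22806271] [ 0.27513523 -0.03420531  0.14472179]
```

View pics/fin.png

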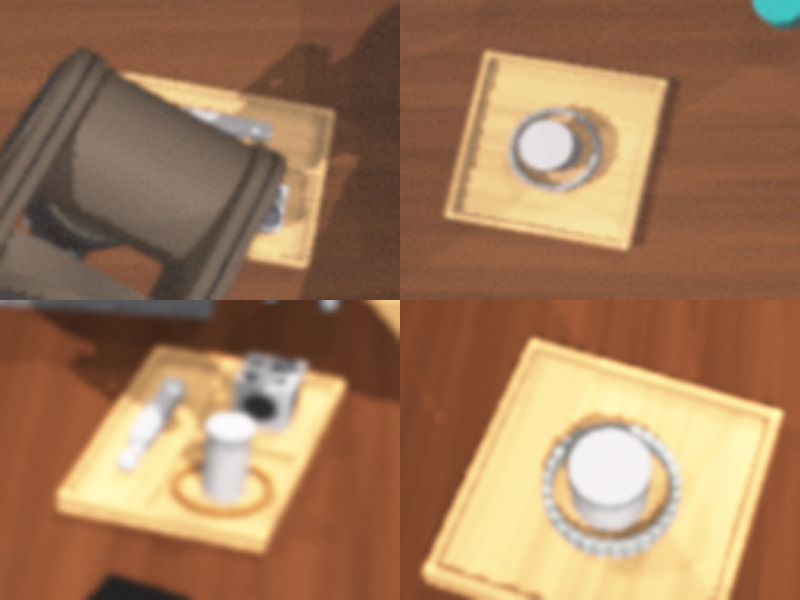

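The last picture shows everything in place. The bangle lies flat with the short tin upright inside it (side crop, about (610,480)). The tall tin stands in the nest at (225,470), the block sits in its cell at (270,390), and the punch lies along the slot at (150,425). The arm is clear.

```bash
python3 -c "
from plant import ctrl
print(ctrl.sign_off())"
```

```text
the job is handed in; nothing more can be done
None
```

Both kits are made up in the order asked, everything is let go, and I handed the job in at about 50 s; the final pictures show every piece in place, but no verdict came back.

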